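# Switch off the lamp's battery box and pop its hatch

## Robot

A 6-joint arm with a two-finger parallel gripper is mounted at the origin on the work surface. World frame = base frame: x ahead of the robot, y to its left, z up, the work surface at z = 0. Lengths are in m, angles in degrees, forces in N, time in s.
With the tool pointing down it reaches from about 0.325 to 0.775 m from the base axis. Payload 9.3 kg.
Tool frame: the origin (TCP) lies at the very end of the fingers, on their centre line; the grasp point (between the pads) lies 19 mm behind it; z points along the fingers, y is the line along which they close (so a half turn about z gives the same grasp; the last joint's range is limited). The gripper opens to 85 mm and grips with 20 to 120 N. Pads are 22 mm wide; open, the fingers measure 114 mm over their backs; the gripper's body (76 mm by 85 mm) begins 54 mm behind the grasp point. The pads swing forward as they close: fully open they stand 13 mm farther back than shut.
Start: joints at [65.856, 14.817, 1.232, 76.415, 0, 81.257], TCP at [0.146, 0.53, 0.231] pointing down, gripper open.
Joint ranges: [-174.27, 174.27], [-52.1, 104.24], [-59.71, 78.15], [-110.17, 111.67], [-87.03, 83.33], [-180, 180]. Speed limits (degrees/s): [127.2, 127.2, 159.86, 180, 180, 180].

## Interface

Orientations are given as a 3x3 rotation matrix whose columns are the frame's x, y, z axes.
In Python, from plant import bot, vision, hand_in gives the robot as it stands.
- The arm moves only by the tool apply_moves, never from a script. Its arguments are lists of equal length, an entry for each row: "travel": the shift along the tool's x, y, z in m, a list of three; "rotation": the turn, a rotation vector about the tool's x, y, z in rad, a list of three; "fingers": the closure, from 0 (fully open) to 1 (shut). In form: {"travel": [[tx, ty, tz], ...], "rotation": [[wx, wy, wz], ...], "fingers": [fingers, ...]}. A call has 1 to 5 rows; each row shifts and turns the commanded pose from where the row before left it, along the tool's axes as they then stand; what a row does not reach is not made up. A row lasts 1/12 s, in which the tool goes at most 41.7 mm and 7.16 degrees, less where a joint would pass 70% of its speed; a pose out of reach is approached as far as the arm can. A call is refused whole if a number of a shift passes 0.0417 or a number of a turn 0.125, either way. A call with a gripper value outside its range is refused whole. The fingers move at their own pace and stop on an object; "force" is the grip in N (left out, the last holds). Time passes only in rows, so rows that do not move let the fingers close. It gives the time, the measured TCP pose, the force, the opening and the grip force at its end, in the units of the state.
- bot.get_obs(): the state, without advancing time (a new reading comes with each control period).
- vision.grab_frame(name): name is "side" or "top"; returns a dict with "frame" (384x512x3 uint8, red, green, blue), "depth" (384x512 float32, m along the optical axis (not along the pixel's ray), 0 where there is no reading), "mtx" (3x3 intrinsics, pixels), "origin" and "orientation" of the camera in the world. Camera axes: x right, y down, z forward; pixel columns grow to the right and rows downward; lengths in m; the calibration is good to about 2 mm. A picture is of the moment at which its call begins.
- hand_in(): hands the job in; it is judged then, once.
The state is a dict: "clock": time; "joint_positions": joint angles; "qvel": joint speeds; "joint_efforts": joint torques, N m; "tcp_pos": TCP position; "tcp_rot": TCP orientation; "ft_force": force on the tool from outside, world axes, zero at the start; "moment": the same for the moment, N m; "width": finger opening in m; "finger_force": force on a finger pad.
Only numpy, scipy, OpenCV 4.12 (cv2) and the standard library are available. Lean on these libraries where they do the work, as an engineer would, in place of code of your own. Each camera call takes 0.05 s, during which the arm holds its last target. There are 200 camera calls.

## Task

The desk lamp's batteries need changing: on the battery box that has the slide switch, push the switch knob fully away from the robot to off, then press the ribbed free end of the hatch down once, to its stop, so that it pops up, and leave it standing fully open. Do it with the fingertips, gently, gripping and lifting nothing; leave the other box shut and everything else where it stands.

Things in the scene. Friction and masses are not known exactly. Their poses are not given: they have to be found in the camera images.
- lamp_box: The desk lamp's battery box, black, fixed to the desk: 160 (x) x 170 (y) x 60 tall. Origin: centre of its underside; z up, x away from the robot (turned by the box's yaw, up to 0.35 rad). It is the box with the slide switch on top. It may stand left or right of the robot's centre line.
- switch_top (a point): Centre of the top of the slide switch's knob, which moves with it. The knob is a grey block 12 (box x) x 24 (box y) x 18 tall; its top is 81.5 above the desk, its underside about 63.5. It runs along box x on a 3 thick, 64 x 34 metal plate centred at box x -5, y -50; it is free of other parts all round.
- switch (a joint): Slide switch in m: 0 = on (nearest the robot), 0.024 = fully off (pushed along box +x, away from the robot, to its stop). Starts at 0 to 0.006. Sliding friction about 1.5 N; it stays where it is left.
- hatch_press (a point): Where to press the lamp box's hatch: a point on its top face, midway across its width, 15 in from its free edge, by small moulded ribs. Shut, it lies at box x -20, y +35, 67.5 above the desk; moves with the hatch. Pressing in to the stop here is 6.4 mm and takes about 2 N before the stop; the latch lets go from about 5 mm on, a shallower press leaves it latched.
- hatch_hinge (a point): Middle of the hatch's hinge line, which runs along box y at its far edge (box x +55, y +35, 60.5 above the desk). The hatch is a grey plate 90 (box x) x 80 (box y) x 7 thick, standing 7.5 proud of the box top, its free edge towards the robot (box x -35). Open, that edge has swung up and away from the robot, to about 150 above the desk.
- hatch (a joint): Lamp box's battery hatch in rad: 0 = shut and latched, -0.085 = pressed in to its stop, 1.25 = fully open. Push-push latch: press in to the stop; as the finger then goes up the hatch follows it, springs open by itself to 1.25 in under 1 s and stays there. Pushing it down from open latches it shut again.
- catch (a joint): The latch's catch pin, hidden in the lamp box, in m: 0 = engaged (as at the start), positive (3 to 9 mm) = let go by the press, about -0.010 = the hatch has popped and the latch is ready to catch again.
- magnifier_box: Another battery box, black, fixed, 160 x 120 x 50 tall, without a switch; leave it alone. Origin and axes like the lamp box's. Its hatch is 90 x 60, in the middle of its width.
- other_hatch (a joint): Hatch of the other box in rad: 0 = shut; the same kind of latch. Must stay shut.
- ink_jar: Bystander: ink jar with screw cap, 52 across, 58 tall, between the two boxes (mm). Origin: centre of its underside.
- water_glass: Bystander: clear plastic water cup, 68 across, 90 tall, between the two boxes (mm). Origin: centre of its underside.
- ink_block: Bystander: dark flat ink stone, 90 x 60 x 18, between and beyond the boxes (mm). Origin: centre of its underside.
- brush_pot: Bystander: white pot 76 across, 100 tall, with three brushes up to about 180 high, beyond the boxes (mm). Origin: centre of its underside.
- pigment_jar: Bystander: amber jar with white cap, 60 across, 70 tall, beyond the boxes (mm). Origin: centre of its underside.
- eraser: Bystander: white eraser, 45 x 24 x 14, on the robot's side of the boxes (mm). Origin: centre of its underside.
- paperweight: Bystander: round marble paperweight, 68 across, 32 tall, on the robot's side of the boxes (mm). Origin: centre of its underside.

How it is judged:
By the outcome, as a careful person would: the job done as asked, in the order asked, and still so for the second after the job is handed in, with the robot touching nothing.
It also fails if it takes over 42 s, if anything falls off the work surface, if the arm or the gripper's body presses on something with over 40 N, if the wrist force passes 120 N, or if a joint passes its speed limit or range.

## Working session

There is one attempt and no reset: what is moved stays moved. The work goes in short steps, Python scripts to look and compute and a tool call to move; the robot and the scene stay as the last step left them, time stands still between calls to the robot, and variables do not carry over. Pictures are saved under pics/ and viewed, at most 10 in all, crops included, and the job is handed in when it is done.

Besides the shell and the picture viewer there is one more tool, called after ">>>" as name(argument=value, ...) on one line, values as JSON. apply_moves: Moves the arm, as the interface text tells. Its arguments: {"type":"object","properties":{"travel":{"type":"array"},"rotation":{"type":"array"},"fingers":{"type":"array"},"force":{"type":"number"}},"required":["travel","rotation","fingers"]}

```bash
mkdir -p pics; cat > h.py <<'E'
import numpy as np, cv2
from plant import bot, vision, hand_in
def grab(n):
    f=vision.grab_frame(n); cv2.imwrite(f'pics/{n}_{bot.get_obs()["clock"]:.2f}.png',f['frame'][:,:,::-1]); return f
def cloud(f):
    d=f['depth'];K=np.array(f['mtx']);v,u=np.indices(d.shape)
    p=np.stack([(u-K[0,2])/K[0,0]*d,(v-K[1,2])/K[1,1]*d,d],-1)
    R=np.array(f['orientation']);return p@R.T+np.array(f['origin'])
E
python3 - <<'E'
from h import *
for n in('top','side'):
    f=grab(n); np.savez(n+'.npz',**f); print(n,f['origin'],np.round(f['orientation'],2).tolist(),f['mtx'])
o=bot.get_obs();print(o)
E
ls pics
```

```text
top [ 0.50175707 -0.02600555  1.09621502] [[0.02, -1.0, 0.06], [-1.0, -0.02, 0.01], [-0.01, -0.06, -1.0]] [[357.12869782   0.         260.99786186]
 [  0.         357.12869782 186.69674799]
 [  0.           0.           1.        ]]
side [0.30011504 0.65018709 0.87683389] [[-0.94, -0.24, 0.24], [-0.34, 0.7, -0.63], [-0.02, -0.68, -0.73]] [[485.73999681   0.         251.28254371]
 [  0.         485.73999681 190.88744073]
 [  0.           0.           1.        ]]
{'clock': 0.1, 'joint_positions': array([6.58557006e+01, 1.48480676e+01, 1.19575547e+00, 7.64156539e+01,
       6.28254954e-04, 8.12575956e+01]), 'qvel': array([-0.10525013, -0.09638077,  0.17848036,  0.05163936, -0.0496431 ,
        0.05605242]), 'joint_efforts': array([ 4.83089461e-03, -5.56693161e+01,  3.45069480e+01,  1.17460874e-02,
       -1.27698936e-04,  7.54456806e-06]), 'tcp_pos': array([0.14596814, 0.53003099, 0.23073291]), 'tcp_rot': array([[-9.64086572e-01,  2.65587720e-01, -4.95217139e-04],
       [ 2.65588112e-01,  9.64085988e-01, -1.07797213e-03],
       [ 1.91135745e-04, -1.17078224e-03, -9.99999296e-01]]), 'ft_force': array([-0.23544583,  0.4424085 , -0.20350384]), 'moment': array([ 0.00647211, -0.00584607,  0.05827646]), 'finger_force': 0.0, 'width': 0.08591802935557305}
side_0.10.png
top_0.05.png
```

View pics/top_0.05.png

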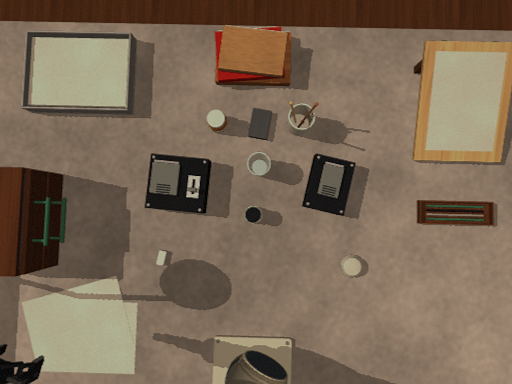

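View pics/side_0.10.png

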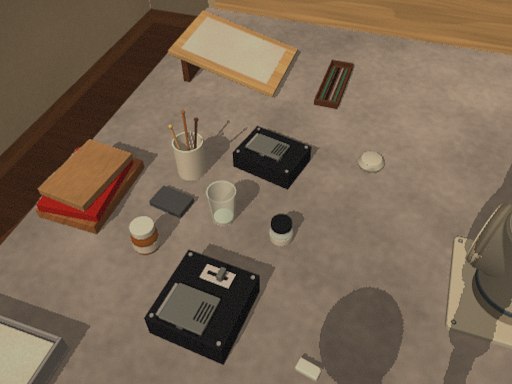

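The top view shows the lamp box at px (145–210, 154–214), with its switch at (193,186) and its hatch at (164,178). The other box is at (330,185). Next I fit the box pose from the depth.

```bash
python3 - <<'E'
from h import *
for n,(r0,r1,c0,c1) in (('top',(145,222,138,218)),('side',(245,365,140,270))):
    f=dict(np.load(n+'.npz')); P=cloud(f)
    S=P[r0:r1,c0:c1].reshape(-1,3)
    print(n,'desk z',np.median(S[S[:,2]<.02][:,2]))
    m=(S[:,2]>.045); T=S[m]
    print('hist',np.histogram(T[:,2],np.arange(.045,.1,.004)))
    rc=cv2.minAreaRect(T[:,:2].astype(np.float32)*1000); print('box',rc)
    Hh=S[(S[:,2]>.0645)&(S[:,2]<.073)]
    K=S[S[:,2]>.0755]; print('knob',len(K),K.mean(0),K.min(0),K.max(0),'hatchmean',Hh.mean(0))
    im=f['frame'][r0:r1,c0:c1,::-1]; cv2.imwrite(f'pics/{n}_crop.png',cv2.resize(im,None,fx=7 if n=='top' else 4.5,fy=7 if n=='top' else 4.5,interpolation=cv2.INTER_CUBIC))
E
```

```text
top desk z 0.0011518482195275181
hist (array([  13,   12,   46,  939, 1127,  596,  367,   14,   12,   25,    0,
          0,    0]), array([0.045, 0.049, 0.053, 0.057, 0.061, 0.065, 0.069, 0.073, 0.077,
       0.081, 0.085, 0.089, 0.093, 0.097]))
box ((560.263427734375, 144.6572723388672), (349.2815856933594, 159.9247283935547), 85.60961151123047)
knob 73 [0.52652289 0.08337117 0.5681108 ] [ 0.50175707 -0.02600555  0.07694248] [0.55456153 0.19655382 1.09621502] hatchmean [0.5785092  0.25785259 0.06821187]
side desk z 0.0008391670635142789
hist (array([ 109,  119,  130, 2433, 1878, 1409,  632,   18,   26,   43,    0,
          0,    0]), array([0.045, 0.049, 0.053, 0.057, 0.061, 0.065, 0.069, 0.073, 0.077,
       0.081, 0.085, 0.089, 0.093, 0.097]))
box ((502.8872375488281, 408.1353759765625), (215.30970764160156, 593.68701171875), 20.01970863342285)
knob 143 [0.43382071 0.39904643 0.44822216] [0.30011504 0.17101491 0.07556431] [0.55541234 0.65018709 0.87683389] hatchmean [0.57908627 0.26159679 0.06811132]
```

View pics/top_crop.png

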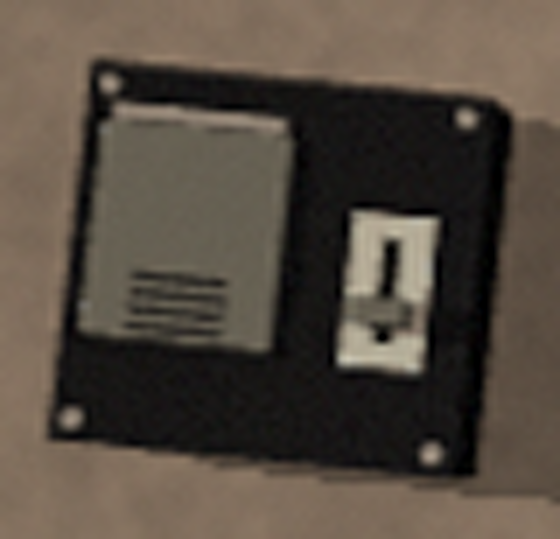

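View pics/side_crop.png

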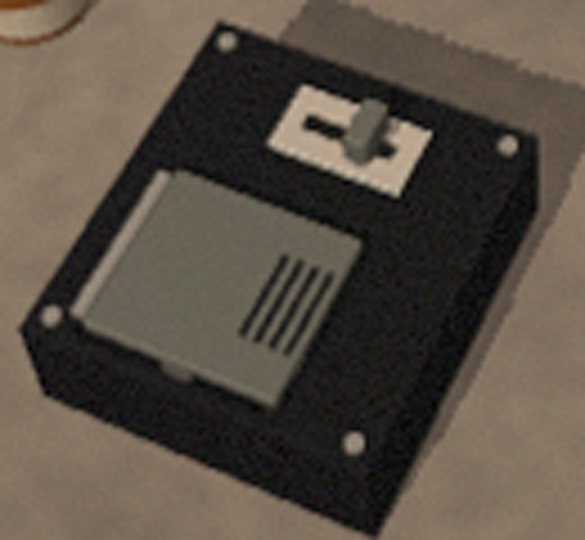

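The crops show the box, the hatch with ribs towards the robot, and the knob at top crop (383,312) and side crop (368,130). Top crop corners of the box's top face: (95,62), (505,105), (470,472), (52,438). Hatch: (78,332), (270,352). I refine with valid depth and both views.

```bash
python3 - <<'E'
from h import *
from scipy.optimize import least_squares
def ray(f,u,v,z):
    K=f['mtx'];d=f['orientation']@np.array([(u-K[0,2])/K[0,0],(v-K[1,2])/K[1,1],1]);o=f['origin'];return (o+d*(z-o[2])/d[2])[:2]
F={n:dict(np.load(n+'.npz')) for n in('top','side')}
# (box xy, z, crop px)
top=[((80-0,85),60,(95,62)),((-80,85),60,(52,438)),((-80,-85),60,(470,472)),
 ((-35,75),67.5,(78,332)),((-35,-5),67.5,(270,352)),((55,-5),67.5,(293,122)),((-5+32,-50-17),63,(440,217)),((-5-32,-50-17),63,(423,374)),((-37,-33),63,(336,365)),((27,-33),63,(352,211))]
side=[((80,85),60,(22,328)),((-80,85),60,(375,535)),((-80,-85),60,(537,140)),((80,-85),60,(222,23)),
 ((-35,75),67.5,(275,407)),((-35,-5),67.5,(362,240)),((-37,-33),63,(403,197)),((27,-33),63,(268,148)),((27,-67),63,(300,86)),((-37,-67),63,(434,131))]
A={}
for n,l,c,s in(('top',top,(138,145),7),('side',side,(140,245),4.5)):
    px=lambda p:(c[0]+(p[0]+.5)/s-.5,c[1]+(p[1]+.5)/s-.5)
    B=np.array([b for b,_,_ in l])/1000; W=np.array([ray(F[n],*px(p),z/1000) for _,z,p in l]); A[n]=(B,W)
    k=ray(F[n],*px((383,312) if n=='top' else (371,107)),.0815)
    def fit(B,W):
        g=lambda q:B@np.array([[np.cos(q[2]),np.sin(q[2])],[-np.sin(q[2]),np.cos(q[2])]])+q[:2]
        r=least_squares(lambda q:(g(q)-W).ravel(),[.56,.22,0],loss='soft_l1',f_scale=.002);return r.x,g
    q,g=fit(B,W);print(n,q,'resid mm',np.round((g(q)-W)*1000,1).tolist(),'knob',k)
    P=cloud(F[n])[(F[n]['depth']>0)];S=P[(abs(P[:,0]-.56)<.13)&(abs(P[:,1]-.22)<.13)]
    print('rect z>.05',cv2.minAreaRect(S[S[:,2]>.05][:,:2].astype(np.float32)*1000))
    Kp=S[S[:,2]>.0765];print('knob depth',len(Kp),Kp.mean(0),np.median(Kp,0))
q,_=fit(*[np.vstack([A['top'][i],A['side'][i]]) for i in(0,1)])
c,s=np.cos(q[2]),np.sin(q[2]);R=np.array([[c,-s],[s,c]])
print('both',q,'knob@0?',[(n,) for n in A],'press',R@[-.02,.035]+q[:2])
for k in (-.017,-.005): print('switch line x',k,R@[k,-.05]+q[:2])
E
```

```text
top [ 0.56695147  0.23149157 -0.06618851] resid mm [[1.2, 1.6], [-0.9, 0.8], [-2.3, 5.4], [-0.7, -0.7], [0.4, -0.7], [-5.4, -0.7], [0.3, 0.8], [1.8, 0.2], [1.2, -2.1], [0.9, -2.0]] knob [0.54826745 0.18059231]
rect z>.05 ((567.091552734375, 233.59222412109375), (170.88827514648438, 159.9247283935547), 85.60961151123047)
knob depth 38 [0.54933351 0.18411288 0.08169902] [0.54873191 0.1838524  0.08141494]
side [ 0.5656402   0.23287831 -0.07200211] resid mm [[0.0, 2.1], [10.9, -19.3], [-1.1, -0.8], [1.0, -0.1], [-0.4, -0.2], [-2.0, 0.8], [1.4, 0.4], [0.4, -0.7], [-1.7, -0.2], [-0.4, 1.9]] knob [0.54943615 0.1753417 ]
rect z>.05 ((567.1273193359375, 231.31863403320312), (172.94625854492188, 162.33135986328125), 86.03881072998047)
knob depth 69 [0.54870363 0.18358412 0.08139321] [0.54874362 0.18307956 0.08166834]
both [ 0.56628141  0.23220861 -0.07000767] knob@0? [('top',), ('side',)] press [0.54877867 0.26852189]
switch line x -0.017 [0.54582553 0.18352025]
switch line x -0.005 [0.55779614 0.18268084]
```

>>> apply_moves(travel=[[0,0,0],[0,0,0],[-0.03,-0.024,0.005],[-0.03,-0.024,0.005],[-0.03,-0.024,0.005]], rotation=[[0,0,-0.099],[0,0,-0.099],[0,0,0],[0,0,0],[0,0,0]], fingers=[1,1,1,1,1])

```text
clock: 0.52
tcp_pos: [0.231, 0.4512, 0.2156]
tcp_rot: [[-0.998, 0.069, -0.0], [0.069, 0.998, -0.001], [0.0, -0.001, -1.0]]
ft_force: [1.1, 0.9, 0.2]
width: 0.0255
finger_force: 0.0
```

>>> apply_moves(travel=[[-0.03,-0.024,0.005],[-0.03,-0.024,0.005],[-0.03,-0.024,0.005],[-0.03,-0.024,0.005],[-0.03,-0.024,0.005]], rotation=[[0,0,0],[0,0,0],[0,0,0],[0,0,0],[0,0,0]], fingers=[1,1,1,1,1])

```text
clock: 0.93
tcp_pos: [0.3728, 0.3201, 0.1909]
tcp_rot: [[-0.998, 0.071, -0.0], [0.071, 0.998, -0.0], [0.0, -0.0, -1.0]]
ft_force: [0.4, 1.2, 0.7]
width: -0.0002
finger_force: 0.0
```

>>> apply_moves(travel=[[-0.03,-0.024,0.005],[-0.03,-0.024,0.005],[-0.03,-0.024,0.005],[-0.03,-0.024,0.005],[0,0,0]], rotation=[[0,0,0],[0,0,0],[0,0,0],[0,0,0],[0,0,0]], fingers=[1,1,1,1,1])

```text
clock: 1.35
tcp_pos: [0.4887, 0.2133, 0.1696]
tcp_rot: [[-0.997, 0.076, -0.0], [0.076, 0.997, -0.002], [0.0, -0.002, -1.0]]
ft_force: [-0.9, 0.5, 0.3]
width: 0.0002
finger_force: 0.0
```

>>> apply_moves(travel=[[-0.012,-0.024,0.01],[-0.01,0,0.02],[0,0,0.02],[0,0,0.02],[0,0,0]], rotation=[[0,0,0],[0,0,0],[0,0,0],[0,0,0],[0,0,0]], fingers=[1,1,1,1,1])

```text
clock: 1.77
tcp_pos: [0.5031, 0.1913, 0.0976]
tcp_rot: [[-0.997, 0.071, -0.006], [0.071, 0.997, -0.001], [0.006, -0.002, -1.0]]
ft_force: [-0.1, 0.9, 0.2]
width: -0.0004
finger_force: 0.0
```

>>> apply_moves(travel=[[0,0,0],[0,-0.005,0.01],[0,0,0.01],[0,0,0],[0,0,0]], rotation=[[0,0,0],[0,0,0],[0,0,0],[0,0,0],[0,0,0]], fingers=[1,1,1,1,1])

```text
clock: 2.18
tcp_pos: [0.5046, 0.1872, 0.0816]
tcp_rot: [[-0.998, 0.071, -0.0], [0.071, 0.998, 0.0], [0.0, 0.0, -1.0]]
ft_force: [0.5, -0.0, 0.2]
width: -0.0002
finger_force: 0.0
```

>>> apply_moves(travel=[[0,0,0.005],[0,0,0.005],[0,0,0],[0,0,0]], rotation=[[0,0,0],[0,0,0],[0,0,0],[0,0,0]], fingers=[1,1,1,1])

```text
clock: 2.52
tcp_pos: [0.5045, 0.1871, 0.0711]
tcp_rot: [[-0.998, 0.071, -0.001], [0.071, 0.998, -0.0], [0.001, -0.0, -1.0]]
ft_force: [0.6, -0.9, -0.1]
width: -0.0002
finger_force: 0.0
```

```bash
python3 - <<'E'
from h import *
f=grab('side'); im=f['frame'][200:365,140:360,::-1]; cv2.imwrite('pics/c1.png',cv2.resize(im,None,fx=3.5,fy=3.5,interpolation=cv2.INTER_CUBIC))
print(bot.get_obs()['tcp_pos'])
E
```

```text
[0.50465277 0.18705632 0.07127952]
```

View pics/c1.png

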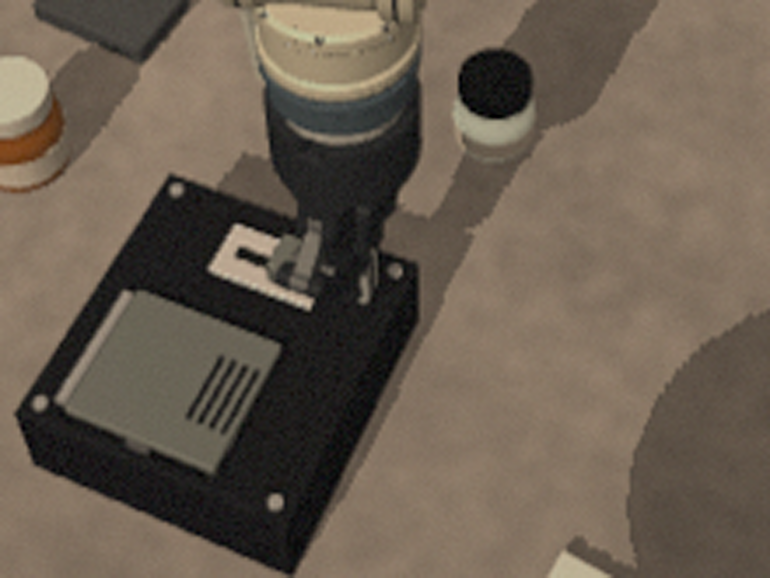

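The side crop shows the shut fingertips on the near side of the knob (280,262), over the plate's near end. I push along box +x.

>>> apply_moves(travel=[[-0.006,0,0],[-0.006,0,0],[-0.006,0,0],[0,0,0],[0,0,0]], rotation=[[0,0,0],[0,0,0],[0,0,0],[0,0,0],[0,0,0]], fingers=[1,1,1,1,1])

```text
clock: 2.98
tcp_pos: [0.5231, 0.1856, 0.0711]
tcp_rot: [[-0.997, 0.071, -0.0], [0.071, 0.997, -0.0], [0.0, -0.0, -1.0]]
ft_force: [0.1, -0.7, -0.5]
width: 0.0001
finger_force: 0.0
```

>>> apply_moves(travel=[[-0.004,0,0],[-0.004,0,0],[-0.004,0,0],[0,0,0],[0,0,0]], rotation=[[0,0,0],[0,0,0],[0,0,0],[0,0,0],[0,0,0]], fingers=[1,1,1,1,1])

```text
clock: 3.4
tcp_pos: [0.5349, 0.1849, 0.0712]
tcp_rot: [[-0.997, 0.071, 0.0], [0.071, 0.997, -0.0], [-0.0, -0.0, -1.0]]
ft_force: [-0.2, -0.3, -0.9]
width: -0.0001
finger_force: 0.0
```

>>> apply_moves(travel=[[-0.004,0,0],[-0.004,0,0],[0,0,0],[0,0,0]], rotation=[[0,0,0],[0,0,0],[0,0,0],[0,0,0]], fingers=[1,1,1,1])

```text
clock: 3.73
tcp_pos: [0.543, 0.1843, 0.0712]
tcp_rot: [[-0.997, 0.071, 0.0], [0.071, 0.997, 0.0], [-0.0, 0.0, -1.0]]
ft_force: [-0.3, -0.3, -0.1]
width: -0.0001
finger_force: 0.0
```

>>> apply_moves(travel=[[-0.003,0,0],[-0.003,0,0],[0,0,0],[0,0,0]], rotation=[[0,0,0],[0,0,0],[0,0,0],[0,0,0]], fingers=[1,1,1,1])

```text
clock: 4.07
tcp_pos: [0.5489, 0.1839, 0.0713]
tcp_rot: [[-0.997, 0.071, 0.0], [0.071, 0.997, -0.0], [-0.0, 0.0, -1.0]]
ft_force: [-1.0, 0.4, -0.2]
width: -0.0
finger_force: 0.0
```

>>> apply_moves(travel=[[-0.002,0,0],[0,0,0],[0,0,0]], rotation=[[0,0,0],[0,0,0],[0,0,0]], fingers=[1,1,1])

```text
clock: 4.32
tcp_pos: [0.5507, 0.1837, 0.0713]
tcp_rot: [[-0.997, 0.071, 0.0], [0.071, 0.997, -0.0], [-0.0, 0.0, -1.0]]
ft_force: [0.1, -0.1, -0.8]
width: -0.0001
finger_force: 0.0
```

>>> apply_moves(travel=[[-0.001,0,0],[0,0,0],[0,0,0]], rotation=[[0,0,0],[0,0,0],[0,0,0]], fingers=[1,1,1])

```text
clock: 4.57
tcp_pos: [0.5516, 0.1837, 0.0713]
tcp_rot: [[-0.997, 0.071, 0.0], [0.071, 0.997, 0.0], [-0.0, 0.0, -1.0]]
ft_force: [-0.2, -0.9, 0.6]
width: 0.0003
finger_force: 0.4
```

>>> apply_moves(travel=[[-0.001,0,0],[0,0,0],[0,0,0]], rotation=[[0,0,0],[0,0,0],[0,0,0]], fingers=[1,1,1])

```text
clock: 4.82
tcp_pos: [0.552, 0.1837, 0.0712]
tcp_rot: [[-0.998, 0.071, -0.001], [0.071, 0.998, -0.0], [0.001, -0.0, -1.0]]
ft_force: [-4.3, 0.6, 3.2]
width: -0.0
finger_force: 2.4
```

>>> apply_moves(travel=[[-0.001,0,0],[0,0,0],[0,0,0]], rotation=[[0,0,0],[0,0,0],[0,0,0]], fingers=[1,1,1])

```text
clock: 5.07
tcp_pos: [0.5522, 0.1836, 0.0712]
tcp_rot: [[-0.998, 0.07, -0.002], [0.07, 0.998, 0.0], [0.002, -0.0, -1.0]]
ft_force: [-8.2, 0.9, 4.9]
width: -0.0
finger_force: 4.4
```

```bash
python3 - <<'E'
from h import *
f=grab('side'); im=f['frame'][230:330,170:290,::-1]; cv2.imwrite('pics/c2.png',cv2.resize(im,None,fx=6,fy=6,interpolation=cv2.INTER_CUBIC))
P=cloud(f);z=P[...,2];m=(f['depth']>0)&(abs(z-.0815)<.004)&(abs(P[...,0]-.57)<.04)&(abs(P[...,1]-.18)<.03)
print(m.sum(),np.median(P[m],0))
o=bot.get_obs();print(o['tcp_pos'],o['ft_force'])
E
```

```text
21 [0.54716735 0.19122705 0.0811079 ]
[0.55216527 0.18363718 0.07119881] [-7.99887334  1.33730509  6.19517017]
```

View pics/c2.png

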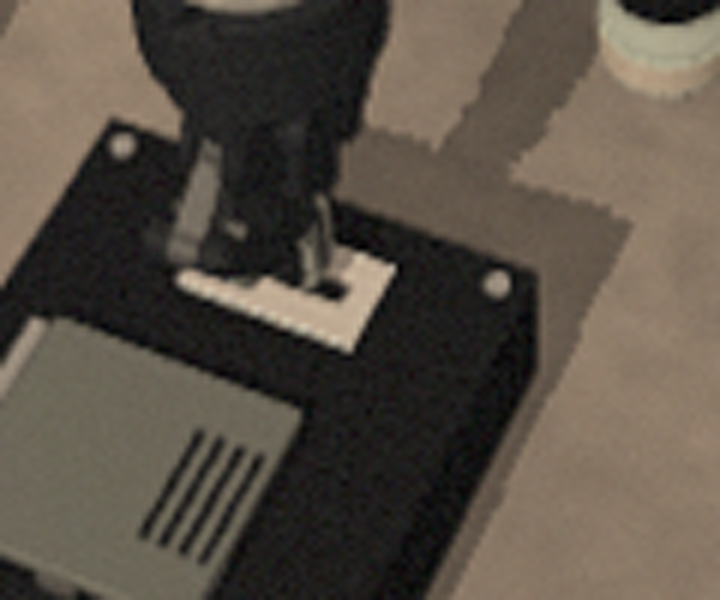

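The crop shows the fingertips at the far part of the plate with contact forces rising at the predicted full-off position (x ≈ 0.552). I back off, lift and check.

>>> apply_moves(travel=[[0.01,0,0],[0.01,0,0],[0,0,-0.02],[0,0.03,-0.02],[0,0.035,0]], rotation=[[0,0,0],[0,0,0],[0,0,0],[0,0,0],[0,0,0]], fingers=[1,1,1,1,1])

```text
clock: 5.53
tcp_pos: [0.5395, 0.2495, 0.1153]
tcp_rot: [[-0.997, 0.074, 0.006], [0.074, 0.997, 0.001], [-0.006, 0.002, -1.0]]
ft_force: [1.5, 1.1, 0.7]
width: 0.0004
finger_force: 0.0
```

>>> apply_moves(travel=[[0,0.017,0],[0,0,0],[0,0,0]], rotation=[[0,0,0],[0,0,0],[0,0,0]], fingers=[1,1,1])

```text
clock: 5.78
tcp_pos: [0.5388, 0.2674, 0.1111]
tcp_rot: [[-0.998, 0.069, 0.0], [0.069, 0.998, -0.0], [-0.0, -0.0, -1.0]]
ft_force: [0.4, -0.3, -0.6]
width: -0.0002
finger_force: 0.0
```

```bash
python3 - <<'E'
from h import *
q=np.array([.5665,.232]);a=-.071;R=np.array([[np.cos(a),-np.sin(a)],[np.sin(a),np.cos(a)]])
for n in('side','top'):
    f=grab(n);P=cloud(f);B=(P[...,:2]-q)@R
    m=(f['depth']>0)&(abs(P[...,2]-.0815)<.005)&(abs(B[...,0])<.04)&(abs(B[...,1]+.05)<.02)
    print(n,m.sum(),np.median(B[m],0) if m.any() else '')
    im=f['frame'][230:345,150:290] if n=='side' else f['frame'][145:222,138:218]
    cv2.imwrite(f'pics/c3{n}.png',cv2.resize(im[:,:,::-1],None,fx=5,fy=5,interpolation=cv2.INTER_CUBIC))
o=bot.get_obs();t=o['tcp_pos'];print(t,o['ft_force'],'tool delta',o['tcp_rot'].T@(np.array([.549,.2683,.0675])-t))
E
```

```text
side 0 
top 33 [ 0.00732272 -0.0487676 ]
[0.53894672 0.26618645 0.11109687] [ 0.81097052  0.36242554 -0.6808048 ] tool delta [-0.00988789  0.0028391   0.04359349]
```

View pics/c3top.png

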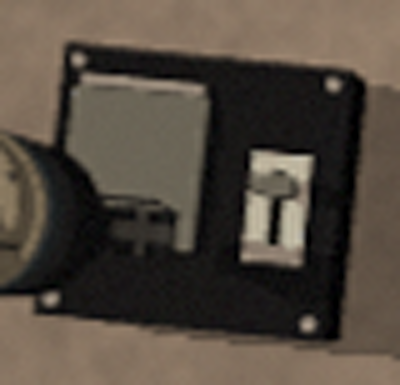

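The knob is at box x +7.3 mm, which is fully off (7 nominal), and the gripper hovers over the hatch's ribs. Now the press.

>>> apply_moves(travel=[[-0.006,0.002,0.013],[0,0,0.015],[0,0,0.01],[0,0,0],[0,0,0]], rotation=[[0,0,0],[0,0,0],[0,0,0],[0,0,0],[0,0,0]], fingers=[1,1,1,1,1])

```text
clock: 6.3
tcp_pos: [0.5452, 0.2676, 0.0723]
tcp_rot: [[-0.997, 0.072, -0.002], [0.072, 0.997, -0.001], [0.002, -0.001, -1.0]]
ft_force: [0.1, 1.0, 1.3]
width: -0.0003
finger_force: 0.0
```

>>> apply_moves(travel=[[0,0,0.002],[0,0,0.002],[0,0,0.002],[0,0,0],[0,0,0]], rotation=[[0,0,0],[0,0,0],[0,0,0],[0,0,0],[0,0,0]], fingers=[1,1,1,1,1])

```text
clock: 6.72
tcp_pos: [0.5458, 0.2684, 0.0676]
tcp_rot: [[-0.997, 0.071, 0.001], [0.071, 0.997, 0.0], [-0.001, 0.0, -1.0]]
ft_force: [0.9, -0.0, 1.0]
width: 0.0003
finger_force: 0.6
```

>>> apply_moves(travel=[[0,0,0.002],[0,0,0],[0,0,0]], rotation=[[0,0,0],[0,0,0],[0,0,0]], fingers=[1,1,1])

```text
clock: 6.97
tcp_pos: [0.5456, 0.2684, 0.0653]
tcp_rot: [[-0.997, 0.071, 0.0], [0.071, 0.997, 0.0], [-0.0, 0.0, -1.0]]
ft_force: [-0.2, 0.4, 1.5]
width: 0.0004
finger_force: 0.7
```

>>> apply_moves(travel=[[0,0,0.002],[0,0,0.001],[0,0,0],[0,0,0]], rotation=[[0,0,0],[0,0,0],[0,0,0],[0,0,0]], fingers=[1,1,1,1])

```text
clock: 7.3
tcp_pos: [0.5455, 0.2684, 0.0622]
tcp_rot: [[-0.997, 0.071, -0.0], [0.071, 0.997, 0.0], [0.0, 0.0, -1.0]]
ft_force: [0.8, -0.2, 1.5]
width: -0.0001
finger_force: 0.7
```

>>> apply_moves(travel=[[0,0,0.001],[0,0,0],[0,0,0]], rotation=[[0,0,0],[0,0,0],[0,0,0]], fingers=[1,1,1])

```text
clock: 7.55
tcp_pos: [0.5455, 0.2684, 0.0615]
tcp_rot: [[-0.998, 0.071, 0.0], [0.071, 0.998, 0.0], [-0.0, 0.0, -1.0]]
ft_force: [-2.3, 1.3, 3.9]
width: -0.0001
finger_force: 2.0
```

>>> apply_moves(travel=[[0,0,0.001],[0,0,0],[0,0,0]], rotation=[[0,0,0],[0,0,0],[0,0,0]], fingers=[1,1,1])

```text
clock: 7.8
tcp_pos: [0.5456, 0.2684, 0.0612]
tcp_rot: [[-0.998, 0.071, 0.001], [0.071, 0.998, 0.0], [-0.001, 0.0, -1.0]]
ft_force: [-3.9, -0.5, 11.0]
width: -0.0001
finger_force: 5.6
```

At the stop (force climbing past 2 N to 11 N). I lift and retreat towards the robot.

>>> apply_moves(travel=[[0,0,-0.006],[0.005,0,-0.012],[0.03,0,-0.025],[0.03,0,-0.025],[0.03,0,-0.02]], rotation=[[0,0,0],[0,0,0],[0,0,0],[0,0,0],[0,0,0]], fingers=[1,1,1,1,1])

```text
clock: 8.22
tcp_pos: [0.4496, 0.2749, 0.1499]
tcp_rot: [[-0.997, 0.071, 0.0], [0.071, 0.997, 0.0], [-0.0, 0.0, -1.0]]
ft_force: [0.9, 0.1, -0.6]
width: 0.0001
finger_force: 0.0
```

>>> apply_moves(travel=[[0.02,0,-0.01],[0,0,0],[0,0,0],[0,0,0],[0,0,0]], rotation=[[0,0,0],[0,0,0],[0,0,0],[0,0,0],[0,0,0]], fingers=[1,1,1,1,1])

```text
clock: 8.63
tcp_pos: [0.4313, 0.2763, 0.1577]
tcp_rot: [[-0.997, 0.071, -0.001], [0.071, 0.997, -0.0], [0.001, -0.0, -1.0]]
ft_force: [-0.4, 0.2, 0.1]
width: 0.0002
finger_force: 0.0
```

>>> apply_moves(travel=[[0,0,0],[0,0,0],[0,0,0],[0,0,0],[0,0,0]], rotation=[[0,0,0],[0,0,0],[0,0,0],[0,0,0],[0,0,0]], fingers=[1,1,1,1,1])

```text
clock: 9.05
tcp_pos: [0.4309, 0.2764, 0.158]
tcp_rot: [[-0.997, 0.071, -0.0], [0.071, 0.997, -0.0], [0.0, -0.0, -1.0]]
ft_force: [-0.0, 0.5, -0.7]
width: 0.0001
finger_force: 0.0
```

```bash
python3 - <<'E'
from h import *
q=np.array([.5665,.232]);a=-.071;R=np.array([[np.cos(a),-np.sin(a)],[np.sin(a),np.cos(a)]])
for n in('side','top'):
    f=grab(n);P=cloud(f);B=(P[...,:2]-q)@R;ok=f['depth']>0
    m=ok&(abs(P[...,2]-.0815)<.005)&(abs(B[...,0])<.04)&(abs(B[...,1]+.05)<.02)
    print(n,'knob',m.sum(),np.median(B[m],0) if m.any() else '')
    h=ok&(P[...,2]>.075)&(P[...,2]<.16)&(B[...,0]>0)&(B[...,0]<.08)&(abs(B[...,1]-.035)<.045)
    if h.any(): print('hatch maxz',P[h][:,2].max(),'slope deg',np.degrees(np.arctan(np.polyfit(P[h][:,2],B[h][:,0],1)[0])))
    if n=='side': cv2.imwrite('pics/c4.png',cv2.resize(f['frame'][:,:,::-1],None,fx=1.5,fy=1.5))
E
```

```text
side knob 73 [ 0.00620207 -0.04894462]
hatch maxz 0.1511755196071346 slope deg -15.92947430090126
top knob 32 [ 0.00732354 -0.04912256]
hatch maxz 0.15152574459805657 slope deg -20.24968754660209
```

View pics/c4.png

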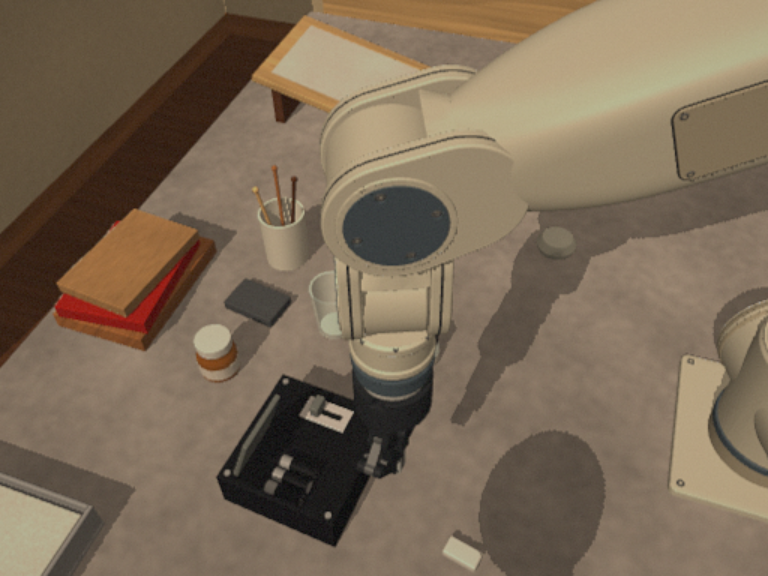

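The picture shows the hatch standing open at (258,430), with the batteries exposed and the knob at the far end of its slot (315,405). Its top is at 0.151 m and it leans about 18° from vertical, which is the 1.25 rad of fully open. The gripper is clear.

```bash
python3 -c "
from plant import hand_in
print(hand_in())"
```

```text
the job is handed in; nothing more can be done
None
```

The lamp box's switch is fully off and its hatch stands fully open after a single press; I touched nothing else, and the job is handed in at about 9 s (no verdict was returned).

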